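# Flip the hex key and pull the die clamp tight

## Task

The clamp screw on the blue jigsaw-die press is only finger-tight. Take the big L-shaped hex key out of its wooden block, flip it over so that its short arm goes fully down into the screw's hex socket, then push on the outer half of the long arm to swing the stiff screw clockwise (seen from above) until its red dog comes up hard against the brass stop pin. Work by feel: do not press the key hard on the screw's face nor strain it once it is against the stop, and leave the key seated in the screw and the craft things on the table where they are.

Things in the scene. Friction and masses are not known exactly. Their poses are not given: they have to be found in the camera images.
- key_elbow (a point): Steel L-shaped hex key, 14 mm across flats, 0.2 to 0.4 kg, loose. This point: the corner of the L, where the arms' centre lines cross. x points along the short arm, -z along the long arm; y is square to the L, with flats facing +-y, 14 mm apart, to grip. At first the long arm stands in the block, elbow 160 mm above the table, the top 105 mm free, short arm level.
- key_short_tip (a point): End of the key's short arm, on its centre line, 65 mm from the elbow. Same axes as key_elbow. The bottom 4 mm are tapered.
- key_long_tip (a point): End of the key's long arm, on its centre line, 150 mm from the elbow. Same axes as key_elbow. Once the short arm is seated the long arm is level, about 103 mm above the table; let go, it can sag by up to 7 degrees and has some 0.2 rad of slack either way in the socket.
- socket (a point): Centre of the mouth of the hex socket in the clamp screw's dark round head (34 mm across, top 64 mm above the table). z up; x, turning with the screw, points to a corner of the hex, with others every 60 degrees. 26 mm deep, about 1 mm play all round: the key enters with its long arm over a corner (within 0.12 rad) and its tip centred within about 1 mm, else it stands on the face.
- clamp_screw (a joint): Turn of the clamp screw in rad, growing as it is turned clockwise seen from above (tightened). It starts loose, between 0 and 0.35; at 1.10 its red dog meets the brass pin and it stops dead. It is stiff: about 0.6 N m over the whole travel, and it stays where it is left. At the stop the load on the key climbs gradually (it springs some 0.2 rad per N m); over about 1.3 N m would round off the socket.
- press: Bed of the jigsaw-die press, fixed: blue plate 200 x 220 x 20 mm with a plywood die and, across it along y, a steel clamp bar 66 x 210 mm whose top is 34 mm above the table; bar ends carry studs up to 46 mm. Origin on the table under the clamp screw's axis.
- block: Wooden tool block, fixed, 80 x 100 x 55 mm (x, y, z), with a hole 45 mm deep (14.5 x 16.5 mm) at its centre in which the key stands; origin at the centre of its underside, key's short arm points about along its +x.
- glue: Bystander: white glue bottle, 44 mm across, 130 mm tall, origin under its centre.
- cup: Bystander: clear plastic cup, 72 mm across, 85 mm tall, origin under its centre.
- beads: Bystander: small red bead jar, 56 mm across, 55 mm tall, origin under its centre.
- glue_gun: Bystander: blue glue gun lying on its side, about 175 x 130 mm, 38 mm tall, origin under the middle of its barrel.
- ornaments: Bystander: stack of cream snowflake ornaments, about 75 x 75 mm, 18 mm tall, origin under its centre.
- small_key: Bystander: thin dark hex key lying flat, 90 x 30 mm, 6 mm thick, origin under the middle of its long arm. It does not fit the screw.

How it is judged:
By the outcome, as a careful person would: the job done as asked, in the order asked, and still so for the second after the job is handed in, with the robot touching nothing.
It also fails if it takes over 72 s, if anything falls off the work surface, if the arm or the gripper's body presses on something with over 40 N, if the wrist force passes 120 N, or if a joint passes its speed limit or range.

## Robot

A 6-joint arm with a two-finger parallel gripper is mounted at the origin on the work surface. World frame = base frame: x ahead of the robot, y to its left, z up, the work surface at z = 0. Lengths are in m, angles in rad, forces in N, time in s.
With the tool pointing down it reaches from about 0.3 to 0.75 m from the base axis. Payload 8.5 kg.
Tool frame: the origin (TCP) lies on the centre line of the jaws, within the pads' length; the fingertips stand 17 mm ahead of it and the grasp point (between the pads) lies 2 mm behind it; z points along the fingers, y is the line along which they close (so a half turn about z gives the same grasp; the last joint's range is limited). The gripper opens to 85 mm and grips with 20 to 120 N. Pads are 22 mm wide; open, the fingers measure 114 mm over their backs; the gripper's body (76 mm by 85 mm) begins 54 mm behind the grasp point. The pads swing forward as they close: fully open they stand 13 mm farther back than shut.
Start: joints at [-1.485, 0.381, 1.297, -0, 1.464, -0.215], TCP at [0.163, -0.525, 0.248] pointing down, gripper open.
Joint ranges: [-3.11, 3.11], [-0.89, 2.33], [0.22, 2.48], [-1.42, 4.56], [0.17, 2.85], [-2.88, 2.88]. Speed limits (rad/s): [2.39, 2.39, 3.14, 3.14, 3.14, 3.14].

## Interface

Orientations are given as [roll, pitch, yaw] about the fixed x, y, z axes, in that order (R = Rz(yaw) Ry(pitch) Rx(roll)).
In Python, from rig import get_state, imaging, arm, nets gives the robot as it stands.
- The arm moves only by the shell command python3 -m pendant 'ROWS' [FORCE]. ROWS is JSON, a list of rows, each a list of 5 numbers: the finger opening in m, from 0 to 0.0854, then the shift along the world's x, y, z in m, then the turn about the world's z in rad. A call has 1 to 20 rows; each row shifts and turns the commanded pose from where the row before left it; what a row does not reach is not made up. A row lasts 1/8 s, in which the tool goes at most 62.5 mm and 10.7 degrees, less where a joint would pass 70% of its speed; a pose out of reach is approached as far as the arm can. A call is refused whole if a number of a shift passes 0.0625 or a number of a turn 0.188, either way. A call with a gripper value outside its range is refused whole. The fingers move at their own pace and stop on an object; FORCE is the grip in N (left out, the last holds). Time passes only in rows, so rows that do not move let the fingers close. It gives the time, the measured TCP pose, the force, the opening and the grip force at its end, in the units of the state.
- get_state(): the state, without advancing time (a new reading comes with each control period).
- imaging.snapshot(name): name is "scene" or "top" or "wrist"; returns the picture (480x640x3 uint8, red, green, blue); there is no depth.
- imaging.calibration(name): a dict with "camera_matrix" (3x3 intrinsics, pixels), "cam_to_world" (4x4, takes a point from camera to world coordinates). Camera axes: x right, y down, z forward; pixel columns grow to the right and rows downward; lengths in m; the calibration is good to about 2 mm. A picture is of the moment at which its call begins: read the wrist's pose just before it. calibration takes no time and is no camera call; for the wrist camera it gives the pose at the moment of the call.
- arm.job_done(): hands the job in; it is judged then, once.
Trained networks look in the newest picture that a camera, given by its name, has taken for a name from the list of things; names that differ only in an ending like _2 or _b are one class to them, and where a whole thing is asked for, a point or a joint stands for the part that bears it (a point fixed in the world has none). Each returns a list of dicts, best first, with "conf" (0 to 1); they miss things now and then, are a little off and sometimes report something else, mostly with a low value. They report only what shows in the picture. A call takes as long as a camera call.
- nets.cut_out(camera, thing): "region" (480x640 bool, what is visible of it).
- nets.spot_point(camera, thing): "at" ([x, y, z] in m, in world coordinates, good to about 4 mm: a listed point, or the origin of a listed thing).
The state is a dict: "time": time; "joints": joint angles; "joint_velocities": joint speeds; "joint_torque": joint torques, N m; "position": TCP position; "ee_rot": TCP orientation; "force": force on the tool from outside, world axes, zero at the start; "moment": the same for the moment, N m; "width": opening from 0.0 (shut) to 1.0 (fully open); "grip_force": force on a finger pad.
Only numpy, scipy, OpenCV 4.12 (cv2) and the standard library are available. Lean on these libraries where they do the work, as an engineer would, in place of code of your own. Each camera call takes 0.05 s, during which the arm holds its last target. There are 200 camera calls.

## Working session

There is one attempt and no reset: what is moved stays moved. The work goes in short steps, Python scripts to look and compute and a shell command to move; the robot and the scene stay as the last step left them, time stands still between calls to the robot, and variables do not carry over. Pictures are saved under pics/ and viewed, at most 11 in all, crops included, and the job is handed in when it is done.

```bash
mkdir -p pics; ls
cat > h.py <<'E'
import numpy as np, cv2
from rig import get_state, imaging, arm, nets
def save(im,n): cv2.imwrite('pics/'+n, im[...,::-1])
def proj(cam,p,cal=None):
    c=cal or imaging.calibration(cam); T=np.linalg.inv(np.array(c['cam_to_world'])); q=T[:3,:3]@np.array(p)+T[:3,3]
    u=np.array(c['camera_matrix'])@q; return u[:2]/u[2]
def ray(cam,uv,z,cal=None):
    c=cal or imaging.calibration(cam); T=np.array(c['cam_to_world'])
    d=T[:3,:3]@np.linalg.inv(np.array(c['camera_matrix']))@np.array([uv[0],uv[1],1.]); o=T[:3,3]
    return o+d*(z-o[2])/d[2]
E
python3 - <<'E'
from h import *
a=imaging.snapshot('scene');b=imaging.snapshot('top')
save(a,'s0.png');save(b,'t0.png')
for t in ['key_elbow','key_short_tip','socket','press','block','glue','cup','beads','glue_gun','ornaments','small_key']:
    for c in ['scene','top']:
        r=nets.spot_point(c,t)
        print(t,c,[(np.round(x['at'],3).tolist(),round(x['conf'],2)) for x in r[:2]])
for c in ['scene','top']:print(np.round(imaging.calibration(c)['cam_to_world'],2).tolist(), imaging.calibration(c)['camera_matrix'][0][0])
s=get_state();print({k:np.round(v,3).tolist() for k,v in s.items()})
E
```

```text
pics
key_elbow scene []
key_elbow top [([0.51, -0.176, 0.164], 0.74)]
key_short_tip scene []
key_short_tip top [([0.506, -0.11, 0.154], 0.48)]
socket scene []
socket top [([0.498, 0.211, 0.062], 0.53)]
press scene []
press top []
block scene []
block top [([0.512, -0.181, 0.001], 0.75)]
glue scene []
glue top [([0.654, 0.43, -0.007], 0.91)]
cup scene []
cup top [([0.791, -0.048, -0.001], 0.95)]
beads scene []
beads top [([0.722, 0.07, -0.002], 0.72)]
glue_gun scene []
glue_gun top [([0.401, -0.487, 0.0], 0.59)]
ornaments scene []
ornaments top [([0.406, 0.445, 0.0], 0.88)]
small_key scene []
small_key top [([0.752, -0.171, -0.002], 0.57)]
[[0.7, 0.45, -0.56, 1.55], [0.72, -0.45, 0.53, -0.93], [-0.01, -0.77, -0.64, 1.21], [0.0, 0.0, 0.0, 1.0]] 618.1789357857631
[[0.05, -0.98, 0.21, 0.3], [-1.0, -0.05, 0.01, -0.04], [0.0, -0.21, -0.98, 1.58], [0.0, 0.0, 0.0, 1.0]] 608.4844496224582
{'time': 1.2, 'joints': [-1.485, 0.381, 1.297, 0.0, 1.464, -0.215], 'joint_velocities': [0.002, -0.0, 0.001, -0.001, -0.0, -0.002], 'joint_torque': [0.0, -44.833, -23.147, -0.0, 0.001, 0.0], 'position': [0.163, -0.525, 0.248], 'ee_rot': [-3.142, -0.0, 0.301], 'force': [-0.457, 0.344, -0.256], 'moment': [-0.002, -0.088, 0.019], 'grip_force': 0.0, 'width': 0.999}
```

View pics/t0.png

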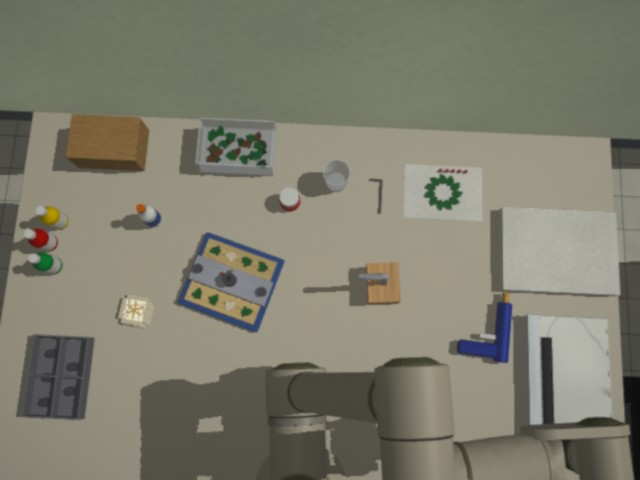

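View pics/s0.png

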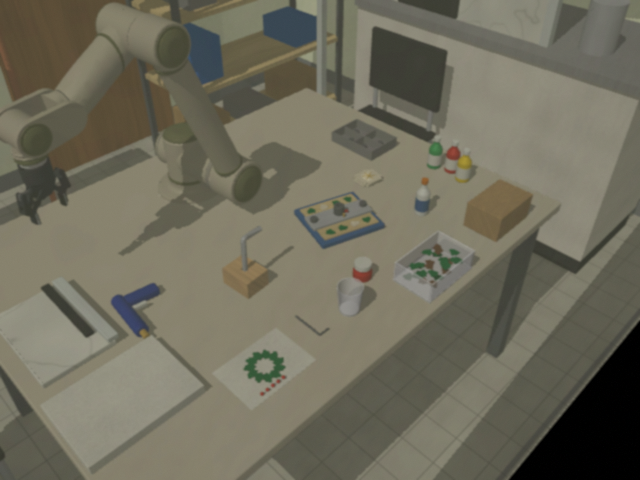

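Top view shows the key's elbow at (385,277) with its short arm pointing left (+y), the screw at (230,278) and open space between block and press. The scene view agrees. I'll move above the key.

```bash
python3 -m pendant '[[0.085,0.032,0.035,0.01,0.127],[0.085,0.032,0.035,0.01,0.127],[0.085,0.032,0.035,0.01,0.127],[0.085,0.032,0.035,0.01,0.127],[0.085,0.032,0.035,0.01,0.127],[0.085,0.032,0.035,0.01,0.127],[0.085,0.032,0.035,0.01,0.127],[0.085,0.032,0.035,0.01,0.127],[0.085,0.032,0.035,0.01,0.127],[0.085,0.032,0.0,0,0.127],[0.085,0,0,0,0]]' 20
python3 - <<'E'
from h import *
s=get_state();c=imaging.calibration('wrist');a=imaging.snapshot('wrist');save(a,'w1.png')
print(np.round(s['position'],3),np.round(s['ee_rot'],3),np.round(c['cam_to_world'],3).tolist(),c['camera_matrix'])
for t in ['key_elbow','key_short_tip','key_long_tip','block']:
    r=nets.spot_point('wrist',t); print(t,[(np.round(x['at'],4).tolist(),round(x['conf'],2)) for x in r[:2]])
imaging.snapshot('scene')
for t in ['key_elbow','key_short_tip','block','socket','press']:
    r=nets.spot_point('scene',t); print(t,[(np.round(x['at'],4).tolist(),round(x['conf'],2)) for x in r[:2]])
E
```

```text
time: 2.58
position: [0.4842, -0.2098, 0.3377]
ee_rot: [-3.141, -0.0, 1.573]
force: [-0.9, -0.0, -0.2]
width: 0.996
grip_force: 0.0
[ 0.484 -0.21   0.338] [-3.141 -0.     1.573] [[1.0, 0.003, -0.0, 0.483], [0.003, -0.949, -0.315, -0.129], [-0.001, 0.315, -0.949, 0.463], [0.0, 0.0, 0.0, 1.0]] [[422.30157135   0.         318.70768043]
 [  0.         422.30157135 234.9165163 ]
 [  0.           0.           1.        ]]
key_elbow []
key_short_tip []
key_long_tip [([0.5175, -0.1805, 0.0096], 0.97)]
block [([0.5108, -0.1804, 0.0021], 0.78)]
key_elbow []
key_short_tip []
block []
socket []
press []
```

View pics/w1.png

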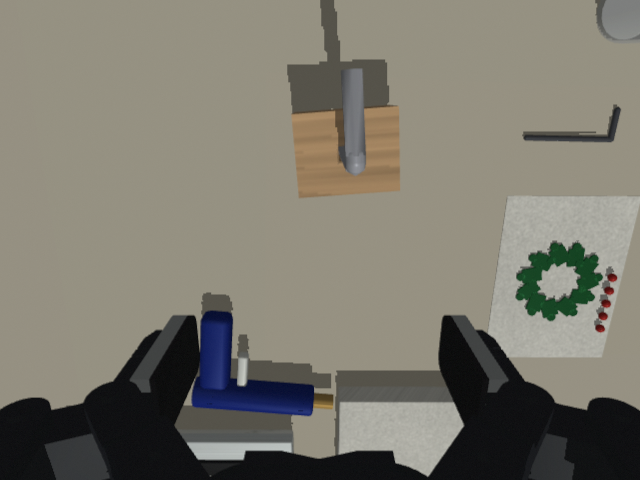

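Wrist view: the short arm's top end is at (352,70), the elbow at (355,160), and the block top spans (293,110)-(400,195).

Run:
```python
from h import *
a=imaging.snapshot('wrist').astype(int)
# grey-key pixels: low saturation vs wood/table
for v in (80,90,100,115,130,145,155,162):
    r=a[v,320:390]; sat=r[:,0]-r[:,2]
    if v>=118:u=np.where(sat<20)[0]+320
    else: u=np.where((sat<8))[0]+320
    print(v,u.min() if len(u) else None,u.max() if len(u) else None,len(u), np.round(ray('wrist',((u.min()+u.max())/2,v),0.167),4) if len(u) else '')
for uv in [(293,115),(398,107),(400,190),(300,197)]: print(np.round(ray('wrist',uv,0.055),4))
r=nets.cut_out('wrist','key_elbow')
if r:
    m=r[0]['region'];print(r[0]['conf'])
    for v in range(70,175,10):
        u=np.where(m[v])[0]
        if len(u): print(v,u.min(),u.max(),np.round(ray('wrist',(u.mean(),v),0.163),4))
```

```text
80 343 364 22 [ 0.5048 -0.1206  0.167 ]
90 343 364 22 [ 0.5049 -0.1269  0.167 ]
100 344 365 22 [ 0.5058 -0.1332  0.167 ]
115 345 364 20 [ 0.506  -0.1428  0.167 ]
130 346 365 20 [ 0.507  -0.1527  0.167 ]
145 340 366 27 [ 0.5055 -0.1628  0.167 ]
155 341 366 26 [ 0.5061 -0.1696  0.167 ]
162 345 366 22 [ 0.5076 -0.1745  0.167 ]
[ 0.4578 -0.1478  0.055 ]
[ 0.5552 -0.1407  0.055 ]
[ 0.5618 -0.2189  0.055 ]
[ 0.4633 -0.226   0.055 ]
0.7
70 342 363 [ 0.5043 -0.1142  0.163 ]
80 343 363 [ 0.5048 -0.1205  0.163 ]
90 342 364 [ 0.505  -0.1268  0.163 ]
100 343 364 [ 0.5055 -0.1332  0.163 ]
110 343 365 [ 0.506  -0.1397  0.163 ]
120 345 365 [ 0.5068 -0.1463  0.163 ]
130 346 366 [ 0.5077 -0.153   0.163 ]
140 347 366 [ 0.5082 -0.1598  0.163 ]
150 341 366 [ 0.5063 -0.1667  0.163 ]
160 344 366 [ 0.5076 -0.1737  0.163 ]
170 350 362 [ 0.5085 -0.1808  0.163 ]
```

```bash
python3 -m pendant '[[0.085,0.0125,0.0145,0,0.04],[0.085,0.0125,0.0145,0,0.037],[0.085,0,0,-0.04,0],[0.085,0,0,-0.04,0],[0.085,0,0,-0.04,0],[0.085,0,0,-0.04,0],[0.085,0,0,-0.035,0],[0.085,0,0,-0.02,0],[0.085,0,0,0,0],[0.03,0,0,0,0],[0.03,0,0,0,0],[0.0,0,0,0,0],[0,0,0,0,0],[0,0,0,0,0],[0,0,0,0,0]]' 40
python3 - <<'E'
from h import *
s=get_state();print({k:np.round(s[k],3).tolist() for k in ['position','ee_rot','force','moment','width','grip_force']})
E
```

```text
time: 5.1
position: [0.5087, -0.1814, 0.1238]
ee_rot: [3.14, 0.001, 1.648]
force: [4.7, 1.3, 2.9]
width: 0.158
grip_force: 39.3
{'position': [0.509, -0.181, 0.124], 'ee_rot': [3.14, 0.001, 1.648], 'force': [4.747, 1.325, 2.938], 'moment': [0.29, -1.053, 0.041], 'width': 0.158, 'grip_force': 39.273}
```

```bash
python3 -m pendant '[[0,0,0,0.008,0],[0,0,0,0.01,0],[0,0,0,0.01,0],[0,0,0,0.012,0],[0,0,0,0,0],[0,0,0,0,0]]' 40; python3 -m pendant '[[0,0,0,0,0],[0,0,0,0,0],[0,-0.0007,0.0095,0,0],[0,-0.0007,0.0095,-0.0005,0],[0,-0.0007,0.0095,-0.0018,0],[0,-0.0007,0.0095,-0.002,0],[0,-0.0007,0.009,-0.0035,0],[0,-0.0007,0.009,-0.0035,0],[0,0,0,0,0]]' 22
python3 - <<'E'
from h import *
s=get_state();print({k:np.round(s[k],3).tolist() for k in ['position','ee_rot','force','moment','width','grip_force']})
a=imaging.snapshot('scene');w=imaging.snapshot('wrist')
u=proj('scene',s['position']).astype(int);x,y=np.clip(u-[80,80],0,None);a=cv2.resize(a[y:y+200,x:x+200],(400,400))
save(np.hstack([a,cv2.resize(w,(400,300))[:300].copy().repeat(1,0) if False else cv2.copyMakeBorder(cv2.resize(w,(400,300)),0,100,0,0,0)]),'p2.png')
E
```

```text
time: 5.85
position: [0.5081, -0.1814, 0.1631]
ee_rot: [3.141, 0.0, 1.648]
force: [4.3, 0.3, -1.7]
width: 0.157
grip_force: 39.9
time: 6.98
position: [0.504, -0.1253, 0.152]
ee_rot: [3.141, 0.001, 1.649]
force: [4.6, -0.6, -2.1]
width: 0.155
grip_force: 39.3
{'position': [0.504, -0.125, 0.152], 'ee_rot': [3.141, 0.001, 1.649], 'force': [4.553, -0.583, -2.115], 'moment': [-0.193, -1.268, 0.226], 'width': 0.155, 'grip_force': 39.331}
```

View pics/p2.png

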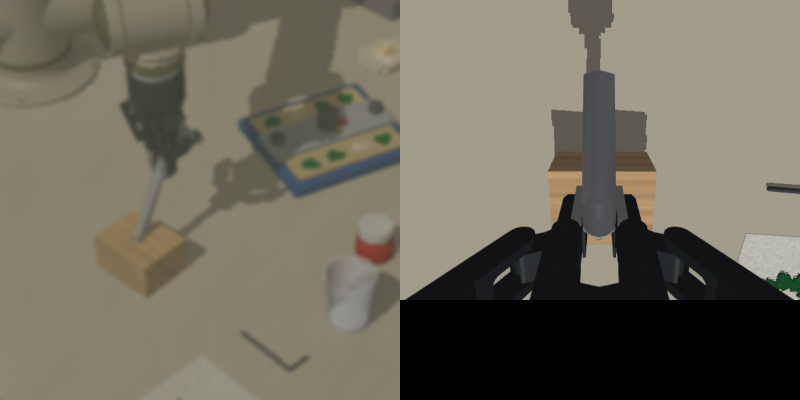

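Left crop: the long arm now leans about 30° with its tip still in the hole at (140,238). The key is pivoting in the grip as planned, so I'll continue along the arc.

```bash
python3 -m pendant '[[0,-0.0006,0.0085,-0.0048,0],[0,-0.0006,0.0082,-0.0053,0],[0,-0.0006,0.0075,-0.006,0],[0,-0.0006,0.007,-0.0068,0],[0,-0.0005,0.0063,-0.0073,0],[0,-0.0005,0.0058,-0.0078,0],[0,-0.0004,0.005,-0.0083,0],[0,-0.0003,0.0042,-0.0087,0],[0,-0.0003,0.0035,-0.009,0],[0,-0.0002,0.0027,-0.0094,0],[0,-0.0001,0.0015,-0.0075,0],[0,0,0.001,-0.0055,0],[0,0,0,0,0],[0,0,0,0,0]]'
python3 - <<'E'
from h import *
s=get_state();print({k:np.round(s[k],3).tolist() for k in ['position','ee_rot','force','moment','width','grip_force']})
E
```

```text
time: 8.82
position: [0.4989, -0.0641, 0.0657]
ee_rot: [-3.141, -0.0, 1.648]
force: [2.7, 1.7, -2.3]
width: 0.153
grip_force: 33.2
{'position': [0.499, -0.064, 0.066], 'ee_rot': [-3.141, -0.0, 1.648], 'force': [2.689, 1.73, -2.272], 'moment': [0.093, -0.322, 0.171], 'width': 0.153, 'grip_force': 33.18}
```

```bash
python3 -m pendant '[[0,0,0,-0.001,0],[0,0,0,-0.001,0],[0,0,0,-0.001,0],[0,0,0,0,0]]'; python3 -m pendant '[[0,0,0,0,0],[0,0,0,0,0],[0,0,0,0.02,0],[0,0,0,0.03,0],[0,0,0,0.03,0],[0,0,0,0.02,0],[0,0,0,0,0]]' 100
python3 - <<'E'
from h import *
s=get_state();print({k:np.round(s[k],4).tolist() for k in ['position','ee_rot','force','moment','width','grip_force']})
a=imaging.snapshot('scene');w=imaging.snapshot('wrist')
for c in ['scene','wrist']:
  for t in ['key_elbow','key_short_tip','key_long_tip']:
    r=nets.spot_point(c,t); print(c,t,[(np.round(x['at'],4).tolist(),round(x['conf'],2)) for x in r[:2]])
u=proj('scene',s['position']).astype(int);x,y=np.clip(u-[60,60],0,None);a=cv2.resize(a[y:y+130,x:x+130],(400,400))
save(np.hstack([a,cv2.copyMakeBorder(cv2.resize(w,(400,300)),0,100,0,0,0)]),'p3.png')
E
```

```text
time: 9.32
position: [0.499, -0.064, 0.0626]
ee_rot: [-3.142, -0.0, 1.648]
force: [1.4, 3.1, -0.3]
width: 0.158
grip_force: 33.4
time: 10.2
position: [0.499, -0.0643, 0.1631]
ee_rot: [3.141, 0.001, 1.647]
force: [0.6, -0.9, -3.9]
width: 0.145
grip_force: 98.0
{'position': [0.499, -0.0643, 0.1631], 'ee_rot': [3.1408, 0.0006, 1.6472], 'force': [0.6236, -0.8689, -3.9322], 'moment': [0.1554, 0.0451, -0.0316], 'width': 0.1455, 'grip_force': 97.9874}
scene key_elbow []
scene key_short_tip []
scene key_long_tip []
wrist key_elbow [([0.4926, -0.0313, 0.1704], 0.64)]
wrist key_short_tip [([0.4972, -0.0282, 0.1044], 0.72)]
wrist key_long_tip []
```

View pics/p3.png

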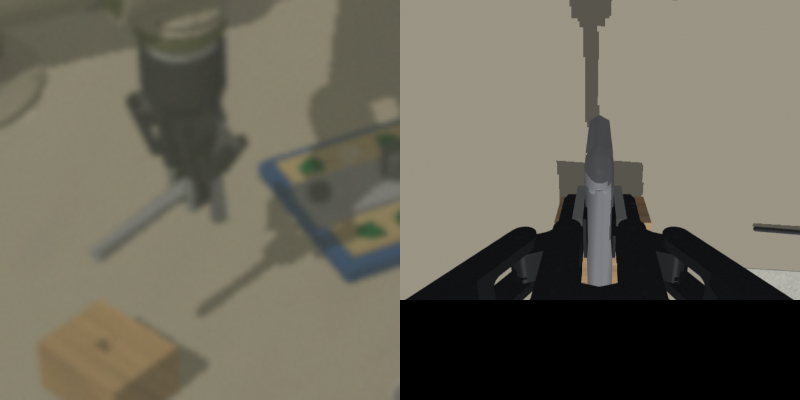

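The crop shows the long arm roughly level, pointing away from the press, with the short arm down. I'll move so that the wrist camera looks down on the socket.

```bash
python3 -m pendant '[[0,0,0.035,0,0],[0,0,0.035,0,0],[0,0,0.035,0,0],[0,0,0.035,0,0],[0,0,0.035,0,0],[0,0,0.03,0,0],[0,0,0,0,0],[0,0,0,0,0]]'
python3 - <<'E'
from h import *
s=get_state();print({k:np.round(s[k],4).tolist() for k in ['position','ee_rot']})
c=imaging.calibration('wrist');w=imaging.snapshot('wrist')
for t in ['key_elbow','key_short_tip','socket','press']:
    r=nets.spot_point('wrist',t); print(t,[(np.round(x['at'],4).tolist(),round(x['conf'],2)) for x in r[:2]])
save(w,'w4full.png');np.save('w4.npy',w)
p=proj('wrist',[0.498,0.211,0.064],c);print(p)
x,y=(p-[110,110]).astype(int).clip(0);save(cv2.resize(w[y:y+220,x:x+220],(600,600),interpolation=cv2.INTER_CUBIC),'w4.png');print(x,y)
E
```

```text
time: 11.6
position: [0.499, 0.1405, 0.1624]
ee_rot: [-3.141, 0.0, 1.648]
force: [-0.3, -0.3, -3.3]
width: 0.143
grip_force: 97.8
{'position': [0.499, 0.1405, 0.1624], 'ee_rot': [-3.1412, 0.0003, 1.6479]}
key_elbow [([0.4966, 0.1697, 0.1708], 0.68), ([0.7261, 0.0674, 0.0019], 0.36)]
key_short_tip [([0.495, 0.175, 0.1047], 0.81)]
socket [([0.5008, 0.2103, 0.0643], 0.85)]
press [([0.5022, 0.2106, -0.0022], 0.79), ([0.5004, 0.2086, 0.0629], 0.21)]
[329.32999181 115.97743708]
219 5
```

View pics/w4.png

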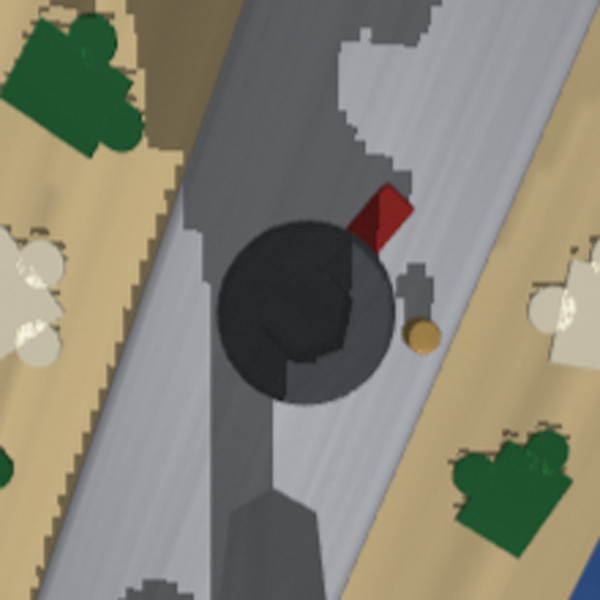

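The crop is centred on the dark screw head at about (306,313). The red dog is at (382,215), the brass pin at (422,335), and the hex mouth has corners near (350,297), (340,345) and (303,362). I'll enhance it and fit the hex.

Run:
```python
from h import *
w=np.load('w4.npy');g=w.astype(float).mean(2)
cx,cy=219+306*220/600,5+313*220/600
x0,y0=int(cx-28),int(cy-28)
c=g[y0:y0+56,x0:x0+56]
e=np.clip(c*1.0,0,110); e=(np.log(1+e)-np.log(20))/(np.log(100)-np.log(20));e=np.clip(e,0,1)*255
save(cv2.cvtColor(cv2.resize(e.astype(np.uint8),(616,560) if False else (560,560),interpolation=cv2.INTER_CUBIC),cv2.COLOR_GRAY2RGB),'w5.png')
print(x0,y0,np.percentile(c,[0,5,20,50,80,95]))
# head outline: centre of dark disc from cut mask
m=(g<75)&(np.abs(w[...,0].astype(int)-w[...,2])<15)
```

```text
303 91 [33.33333333 37.33333333 40.         41.33333333 69.33333333 71.33333333]
```

View pics/w5.png

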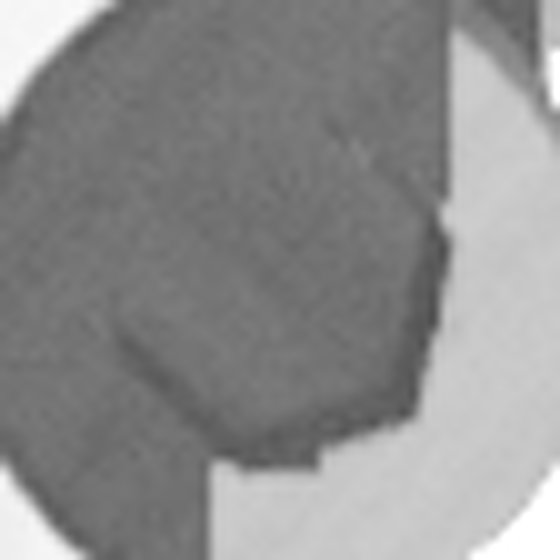

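Enhanced crop: the hex mouth corners are at (448,235), (420,410), (240,467) and (115,330), with an upper-right edge running to (335,130). I'll convert these to world coordinates.

Run:
```python
from h import *
from scipy.optimize import least_squares
P=[(448,233),(420,410),(240,467),(115,330)]
W=np.array([ray('wrist',(303+(a+.5)/10-.5,91+(b+.5)/10-.5),0.064)[:2] for a,b in P]);print(np.round(W,4).tolist())
def f(q):
    k=np.array([0,-1,-2,-3])*np.pi/3
    return (W-np.c_[q[0]+q[3]*np.cos(q[2]+k),q[1]+q[3]*np.sin(q[2]+k)]).ravel()
r=least_squares(f,[.5,.21,.3,.009]);print(np.round(r.x,4),np.round(r.fun,4))
# head disc by threshold
w=np.load('w4.npy');g=w.astype(int)
for t in ['socket']:
    m=nets.cut_out('wrist','clamp_screw')
    if m:
        mm=m[0]['region'];ys,xs=np.where(mm);print(m[0]['conf'],xs.min(),xs.max(),ys.min(),ys.max())
        cnt=max(cv2.findContours(mm.astype(np.uint8),0,1)[0],key=len)[:,0]
        (cx,cy),R=cv2.minEnclosingCircle(cnt);print(cx,cy,R)
# dark disc radial: hough on the whole
gray=cv2.medianBlur(cv2.cvtColor(w,cv2.COLOR_RGB2GRAY),3)
dark=((g.max(2)<82)).astype(np.uint8)
h=cv2.HoughCircles(gray[60:180,260:400],cv2.HOUGH_GRADIENT,1.5,40,param1=60,param2=12,minRadius=26,maxRadius=38)
if h is not None:
    for q in h[0][:3]: print(q+[260,60,0],np.round(ray('wrist',(q[0]+260,q[1]+60),0.064),4))
k=nets.cut_out('wrist','key_elbow')
if k:
    m=k[0]['region']
    for v in range(150,420,20):
        u=np.where(m[v])[0]
        if len(u):print(v,u.min(),u.max())
    print('bot/top',np.where(m.any(1))[0][[0,-1]])
```

```text
[[0.5073, 0.2125], [0.5067, 0.2037], [0.4977, 0.2001], [0.4907, 0.2064]]
[0.4992 0.2094 0.3667 0.0091] [-0.0004 -0.0001  0.0004  0.     -0.0001 -0.0003  0.0001  0.0004]
0.64 297 370 71 152
338.0 110.0 45.48636245727539
[329.75       119.25        33.79999924] [0.4986 0.2093 0.064 ]
[374.75        95.25        27.20000076] [0.5201 0.2226 0.064 ]
[332.75       159.75        37.09999847] [0.5019 0.1889 0.064 ]
190 308 331
210 302 336
230 298 338
250 297 340
270 295 341
290 295 341
310 296 340
330 297 339
350 300 337
370 299 337
390 300 337
410 300 338
bot/top [184 457]
```

Run:
```python
from h import *
g=np.load('w4.npy').astype(int)
print(g[178:200:2,318].tolist())
s=get_state();p=np.array(s['position']);h=np.array([np.cos(s['ee_rot'][2]),np.sin(s['ee_rot'][2])])
for z in (0.098,0.100,0.102):
    for uv in [(318,184.5)]: 
        q=ray('wrist',uv,z)[:2]; print(z,np.round(q,4),'along',(q-p[:2])@h,'lat',(q-p[:2])@[-h[1],h[0]])
for v,a,b in [(190,308,331),(210,302,336)]:
    q=ray('wrist',((a+b)/2+.0,v),0.10)[:2];print(v,q,'lat',(q-p[:2])@[-h[1],h[0]])
for v in (250,290): 
    q=ray('wrist',((297+340)/2,v),0.165)[:2];print(v,q,'lat',(q-p[:2])@[-h[1],h[0]])
k=nets.cut_out('wrist','key_elbow')[0]['region']
# profile widths of +y corner line & gray values down column 318
print([(v,int(g[v,318].mean())) for v in range(186,330,6)])
```

```text
[[88, 90, 92], [87, 89, 91], [87, 89, 91], [80, 81, 84], [77, 78, 81], [76, 77, 81], [76, 77, 81], [78, 78, 81], [77, 79, 81], [77, 77, 81], [77, 78, 81]]
0.098 [0.4947 0.1822] along 0.041882795187538416 lat 0.0012599760172382207
0.1 [0.4947 0.1826] along 0.04229266319642892 lat 0.0012553626132904522
0.102 [0.4946 0.183 ] along 0.04270253120531942 lat 0.0012507492093426836
190 [0.495522   0.18009804] lat 0.0005766147478269549
210 [0.49601672 0.17075677] lat 0.0007953291547203774
250 [0.4955109  0.17535264] lat 0.0009493779064655789
290 [0.49655747 0.16173831] lat 0.0009435429220363519
[(186, 78), (192, 79), (198, 78), (204, 79), (210, 79), (216, 79), (222, 79), (228, 80), (234, 83), (240, 81), (246, 83), (252, 85), (258, 86), (264, 86), (270, 90), (276, 94), (282, 89), (288, 89), (294, 143), (300, 144), (306, 124), (312, 140), (318, 139), (324, 140)]
```

```bash
python3 -m pendant '[[0,-0.005,0.004,0,-0.117],[0,-0.0043,0.0047,-0.01,-0.117],[0,0,0,-0.012,0],[0,0,0,0,0],[0,0,0,0,0]]'
python3 - <<'E'
from h import *
s=get_state();print({k:np.round(s[k],4).tolist() for k in ['position','ee_rot','force','moment']})
w=imaging.snapshot('wrist');np.save('w6.npy',w)
for t in ['key_short_tip','socket']:
    r=nets.spot_point('wrist',t); print(t,[(np.round(x['at'],4).tolist(),round(x['conf'],2)) for x in r[:2]])
p=proj('wrist',[0.4992,0.2094,0.064]);x,y=(p-[50,35]).astype(int).clip(0);print(p,x,y)
c=w[y:y+100,x:x+100].astype(float);e=np.clip((np.log(1+c)-np.log(20))/(np.log(180)-np.log(20)),0,1)*255
save(cv2.resize(e.astype(np.uint8),(600,600),interpolation=cv2.INTER_CUBIC),'w6.png')
E
```

```text
time: 12.62
position: [0.4901, 0.1495, 0.1408]
ee_rot: [3.141, -0.0, 1.415]
force: [0.0, -0.4, -3.4]
width: 0.143
grip_force: 97.8
{'position': [0.4901, 0.1495, 0.1408], 'ee_rot': [3.1412, -0.0, 1.4148], 'force': [0.0496, -0.4187, -3.3866], 'moment': [0.0826, -0.0264, -0.0053]}
key_short_tip [([0.4962, 0.1847, 0.0836], 0.56)]
socket [([0.4989, 0.2098, 0.0631], 0.83)]
[319.87044196 139.40667983] 269 104
```

View pics/w6.png

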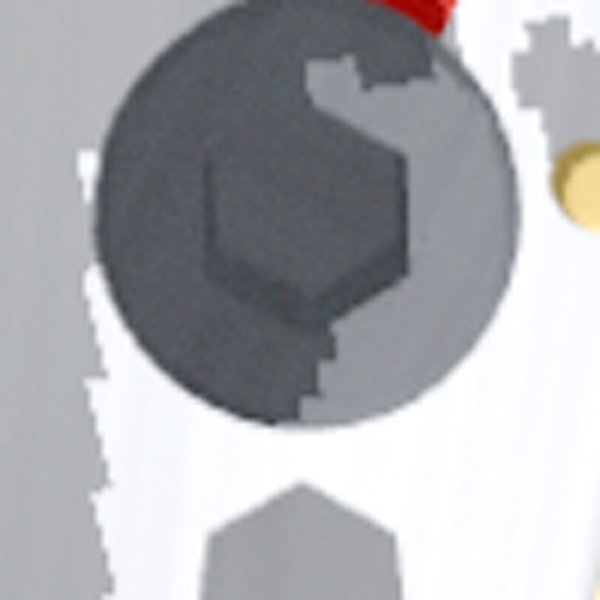

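Crop: the hex mouth is centred at (307,213) with its corner at (310,325) pointing at the key. The key's tip has its vertex at (302,482). Yaw alignment looks right, so I'll compute the shift.

Run:
```python
from h import *
s=get_state();y=s['ee_rot'][2];h=np.array([np.cos(y),np.sin(y)]);l=np.array([-h[1],h[0]]);p=np.array(s['position'])[:2]
S=ray('wrist',(269+307.8/6-.5,104+213.5/6-.5),0.064)[:2]
S2=[ray('wrist',(269+(a+.5)/6-.5,104+(b+.5)/6-.5),0.064)[:2] for a,b in [(310,325),(408,270),(406,157),(206,262)]]
print('socket',S,[(np.round((q-S)@h,4),np.round((q-S)@l,4)) for q in S2])
V=ray('wrist',(269+302.5/6-.5,104+482.5/6-.5),0.0826)[:2]
E=[ray('wrist',(269+(a+.5)/6-.5,104+(b+.5)/6-.5),0.0826)[:2] for a,b in [(210,535),(393,533),(203,590),(401,590)]]
print([(np.round((q-V)@h,4),np.round((q-V)@l,4)) for q in E])
C=V-h*0.00808
print('tip along/lat from TCP',(C-p)@h,(C-p)@l,'shift',S-C, 'in h,l',(S-C)@h,(S-C)@l, 'sock from TCP lat',(S-p)@l)
```

```text
socket [0.49919034 0.2095519 ] [(np.float64(-0.0087), np.float64(-0.0002)), (np.float64(-0.0044), np.float64(-0.0079)), (np.float64(0.0043), np.float64(-0.0077)), (np.float64(-0.0038), np.float64(0.008))]
[(np.float64(-0.004), np.float64(0.0068)), (np.float64(-0.0038), np.float64(-0.0067)), (np.float64(-0.0081), np.float64(0.0074)), (np.float64(-0.0081), np.float64(-0.0074))]
tip along/lat from TCP 0.035121726449415344 0.000726669412935348 shift [0.00439761 0.0252094 ] in h,l 0.025586752027811518 -0.0004132208429335429 sock from TCP lat 0.00031344857000180517
```

```bash
python3 -m pendant '[[0,0.0022,0.0126,0,0],[0,0.0022,0.0126,0,0],[0,0,0,-0.006,0],[0,0,0,-0.006,0],[0,0,0,0,0],[0,0,0,0,0]]'; for i in 1; do python3 -m pendant '[[0,0,0,-0.001,0],[0,0,0,-0.001,0],[0,0,0,-0.001,0],[0,0,0,0,0]]'; done
```

```text
time: 13.52
position: [0.4942, 0.1746, 0.1286]
ee_rot: [3.142, 0.0, 1.413]
force: [0.6, -0.1, -3.0]
width: 0.142
grip_force: 97.8
time: 14.02
position: [0.4941, 0.1748, 0.1255]
ee_rot: [-3.141, 0.0, 1.414]
force: [0.1, -0.1, -2.9]
width: 0.144
grip_force: 97.8
```

```bash
python3 -m pendant '[[0,0,0,-0.001,0],[0,0,0,-0.001,0],[0,0,0,0,0]]';  python3 -m pendant '[[0,0,0,-0.001,0],[0,0,0,-0.001,0],[0,0,0,0,0]]'
```

```text
time: 14.4
position: [0.4941, 0.1748, 0.1235]
ee_rot: [-3.141, 0.0, 1.414]
force: [0.2, 0.2, -4.2]
width: 0.142
grip_force: 97.8
time: 14.78
position: [0.4941, 0.1748, 0.1215]
ee_rot: [-3.141, 0.0, 1.414]
force: [0.0, -0.0, -4.6]
width: 0.145
grip_force: 97.8
```

```bash
python3 -m pendant '[[0,0,0,-0.0015,0],[0,0,0,-0.0015,0],[0,0,0,0,0]]';  python3 -m pendant '[[0,0,0,-0.0015,0],[0,0,0,-0.0015,0],[0,0,0,0,0]]'
python3 - <<'E'
from h import *
s=get_state();print({k:np.round(s[k],3).tolist() for k in ['force','moment']})
E
```

```text
time: 15.15
position: [0.4941, 0.1748, 0.1185]
ee_rot: [-3.141, 0.0, 1.414]
force: [0.1, 0.4, -4.2]
width: 0.148
grip_force: 97.8
time: 15.52
position: [0.4941, 0.1748, 0.1155]
ee_rot: [-3.141, 0.0, 1.414]
force: [0.9, 0.1, -4.6]
width: 0.144
grip_force: 97.8
{'force': [0.887, 0.083, -4.631], 'moment': [0.05, -0.03, -0.02]}
```

```bash
python3 -m pendant '[[0,0,0,-0.0015,0],[0,0,0,-0.0015,0],[0,0,0,-0.0015,0],[0,0,0,-0.0015,0],[0,0,0,0,0]]';  python3 -m pendant '[[0,0,0,-0.0015,0],[0,0,0,-0.0015,0],[0,0,0,-0.0015,0],[0,0,0,0,0]]'; python3 -m pendant '[[0,0,0,-0.001,0],[0,0,0,-0.001,0],[0,0,0,0,0]]'
```

```text
time: 16.15
position: [0.4941, 0.1748, 0.1095]
ee_rot: [-3.141, 0.0, 1.414]
force: [0.5, -0.8, -3.7]
width: 0.144
grip_force: 97.9
time: 16.65
position: [0.4942, 0.1748, 0.105]
ee_rot: [-3.142, 0.0, 1.414]
force: [0.6, -0.4, -3.0]
width: 0.146
grip_force: 97.9
time: 17.02
position: [0.4942, 0.1748, 0.1031]
ee_rot: [3.142, -0.0, 1.414]
force: [0.7, -0.5, -2.7]
width: 0.145
grip_force: 97.9
```

```bash
python3 -m pendant '[[0,0,0,-0.001,0],[0,0,0,0,0]]';  python3 -m pendant '[[0,0,0,-0.001,0],[0,0,0,0,0]]'; python3 -m pendant '[[0,0,0,-0.0007,0],[0,0,0,0,0]]'
```

```text
time: 17.27
position: [0.4942, 0.1748, 0.1021]
ee_rot: [3.141, -0.0, 1.414]
force: [0.8, -0.1, -2.8]
width: 0.142
grip_force: 98.0
time: 17.52
position: [0.4942, 0.1748, 0.1011]
ee_rot: [3.141, -0.0, 1.414]
force: [0.9, -0.3, -2.1]
width: 0.146
grip_force: 98.0
time: 17.77
position: [0.4942, 0.1748, 0.1004]
ee_rot: [3.141, -0.0, 1.414]
force: [0.5, -0.9, -1.8]
width: 0.143
grip_force: 98.0
```

```bash
python3 -m pendant '[[0,0,0,-0.0005,0],[0,0,0,0,0]]'; python3 -m pendant '[[0.02,0,0,0,0],[0.03,0,0,0,0],[0.05,0,0,0,0],[0.05,0,0,0,0],[0.06,0,0,0.005,0],[0.06,0,0,0.02,0],[0.06,0,0,0.025,0],[0.06,0,0,0.025,0],[0.0,0.011,-0.042,0,0],[0,0.0104,-0.0423,0,0],[0,0,0,0,0],[0,0,0,0,0],[0,0,0,0,0]]' 40
python3 - <<'E'
from h import *
s=get_state();print({k:np.round(s[k],4).tolist() for k in ['position','ee_rot','force','width']})
w=imaging.snapshot('wrist');np.save('w7.npy',w);t=imaging.snapshot('top')
for c in ['wrist','top']:
  for n in ['key_elbow','key_long_tip','socket']:
    r=nets.spot_point(c,n); print(c,n,[(np.round(x['at'],4).tolist(),round(x['conf'],2)) for x in r[:2]])
u=proj('top',[0.48,0.15,0.1]).astype(int);t=cv2.resize(t[u[1]-45:u[1]+45,u[0]-60:u[0]+60],(400,300),interpolation=cv2.INTER_CUBIC)
save(np.hstack([t,cv2.resize(w,(400,300))]),'p7.png')
E
```

```text
time: 18.02
position: [0.4942, 0.1748, 0.0999]
ee_rot: [3.141, -0.0, 1.414]
force: [1.5, -0.5, -2.3]
width: 0.147
grip_force: 98.1
time: 19.65
position: [0.5153, 0.0914, 0.175]
ee_rot: [-3.141, -0.0, 1.415]
force: [-0.8, 0.4, 0.3]
width: -0.002
grip_force: 0.0
{'position': [0.5153, 0.0914, 0.175], 'ee_rot': [-3.1415, -0.0001, 1.415], 'force': [-0.8373, 0.4271, 0.2703], 'width': -0.0015}
wrist key_elbow [([0.4969, 0.1988, 0.1072], 0.88)]
wrist key_long_tip [([0.4953, 0.2012, 0.1067], 0.65), ([0.4807, 0.0567, 0.0797], 0.63)]
wrist socket []
top key_elbow [([0.4982, 0.1985, 0.1092], 0.5)]
top key_long_tip []
top socket []
```

View pics/p7.png

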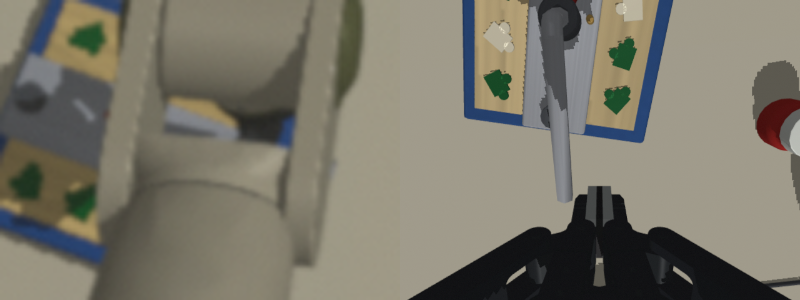

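Right half: the key is standing in the screw, its long arm sagging a little with its tip at (563,195), and the closed fingers are just right of it. I'll descend beside the arm and work out the push path.

```bash
python3 -m pendant '[[0,0,0,-0.03,0],[0,0,0,-0.03,0],[0,0,0,-0.03,0],[0,0,0,0,0]]'
cat > f.py <<'E'
from h import *
c=np.array([0.4992,0.2094])
def st():
    s=get_state();p=np.array(s['position']);y=s['ee_rot'][2]-np.pi;u=np.array([np.cos(y),np.sin(y)]);t=np.array([u[1],-u[0]])
    d=p[:2]-c;F=np.array(s['force'][:2])
    print('phi %.3f r %.4f back %.4f z %.3f Ft %.2f Fr %.2f Fz %.2f Mz %.2f torque~ %.2f'%(y,d@u,-d@t,p[2],F@t,F@u,s['force'][2],s['moment'][2],-F@t*(d@u)))
    return d@u
E
python3 - <<'E'
from f import *
st()
r=.117
def P(f): return c+r*np.array([np.cos(f),np.sin(f)])-.0215*np.array([np.sin(f),-np.cos(f)])
f=-1.727
for i in range(13):
    print(round(f,3),np.round(P(f),4),'next d',np.round((P(f-.1)-P(f))*1000,1)); f-=.1
E
```

```text
time: 20.55
position: [0.5146, 0.0905, 0.0835]
ee_rot: [-3.138, 0.0, 1.414]
force: [0.2, -0.6, 0.7]
width: -0.001
grip_force: 0.0
phi -1.728 r 0.1150 back 0.0338 z 0.084 Ft -0.26 Fr 0.55 Fz 0.68 Mz -0.02 torque~ 0.03
-1.727 [0.5022 0.0905] next d [-11.9   0.3]
-1.827 [0.4903 0.0908] next d [-11.8   1.5]
-1.927 [0.4786 0.0922] next d [-11.6   2.6]
-2.027 [0.467  0.0949] next d [-11.3   3.8]
-2.127 [0.4557 0.0987] next d [-10.8   4.9]
-2.227 [0.4449 0.1036] next d [-10.3   6. ]
-2.327 [0.4346 0.1095] next d [-9.6  7. ]
-2.427 [0.4249 0.1165] next d [-8.9  7.9]
-2.527 [0.416  0.1244] next d [-8.1  8.7]
-2.627 [0.4079 0.1331] next d [-7.2  9.5]
-2.727 [0.4008 0.1426] next d [-6.2 10.2]
-2.827 [0.3946 0.1528] next d [-5.1 10.7]
-2.927 [0.3895 0.1635] next d [-4.  11.2]
```

```bash
python3 -m pendant '[[0,-0.0062,0,0,0],[0,-0.0062,0,0,0],[0,0,0,0,0]]'; python3 -c "from f import *;st()"; python3 -m pendant '[[0,-0.006,0,0,-0.05],[0,-0.0059,0.0003,0,-0.05],[0,-0.0059,0.0007,0,-0.05],[0,-0.0059,0.0008,0,-0.05],[0,0,0,0,0]]';python3 -c "from f import *;st()"
```

```text
time: 20.92
position: [0.5029, 0.0906, 0.0858]
ee_rot: [3.14, -0.0, 1.414]
force: [0.9, -0.4, -0.4]
width: -0.002
grip_force: 0.1
phi -1.728 r 0.1168 back 0.0222 z 0.086 Ft -0.91 Fr 0.21 Fz -0.39 Mz 0.05 torque~ 0.11
time: 21.55
position: [0.4803, 0.0921, 0.0857]
ee_rot: [3.139, -0.001, 1.214]
force: [3.7, -1.0, 0.7]
width: -0.001
grip_force: 1.6
phi -1.927 r 0.1165 back 0.0232 z 0.086 Ft -3.80 Fr -0.31 Fz 0.70 Mz -0.01 torque~ 0.44
```

```bash
python3 -m pendant '[[0,-0.0058,0.0011,0,-0.05],[0,-0.0058,0.0015,0,-0.05],[0,-0.0057,0.0018,0,-0.05],[0,-0.0056,0.002,0,-0.05],[0,0,0,0,0]]';python3 -c "from f import *;st()";  python3 -m pendant '[[0,-0.0055,0.0023,0,-0.05],[0,-0.0053,0.0026,0,-0.05],[0,0,0,0,0]]';python3 -c "from f import *;st()"
```

```text
time: 22.18
position: [0.4575, 0.0983, 0.0855]
ee_rot: [3.139, -0.001, 1.015]
force: [3.1, -4.5, 0.8]
width: 0.0
grip_force: 2.7
phi -2.127 r 0.1163 back 0.0232 z 0.085 Ft -5.01 Fr 2.20 Fz 0.82 Mz 0.03 torque~ 0.58
time: 22.55
position: [0.4465, 0.1032, 0.0854]
ee_rot: [3.14, -0.0, 0.915]
force: [3.3, -5.2, 1.9]
width: 0.001
grip_force: 2.7
phi -2.226 r 0.1163 back 0.0229 z 0.085 Ft -5.78 Fr 2.13 Fz 1.86 Mz 0.06 torque~ 0.67
```

```bash
python3 -m pendant '[[0,-0.0052,0.0029,0,-0.05],[0,-0.0051,0.0031,0,-0.05],[0,0,0,0,0]]';python3 -c "from f import *;st()";  python3 -m pendant '[[0,-0.0049,0.0034,0,-0.05],[0,-0.0047,0.0036,0,-0.05],[0,0,0,0,0]]';python3 -c "from f import *;st()"
python3 - <<'E'
from h import *
w=imaging.snapshot('wrist');save(cv2.resize(w[:300],(800,375)),'w8.png')
E
```

```text
time: 22.92
position: [0.436, 0.1092, 0.0853]
ee_rot: [3.14, -0.0, 0.816]
force: [3.3, -4.9, 2.1]
width: -0.001
grip_force: 2.7
phi -2.326 r 0.1162 back 0.0227 z 0.085 Ft -5.76 Fr 1.25 Fz 2.14 Mz -0.03 torque~ 0.67
time: 23.3
position: [0.4263, 0.1163, 0.0852]
ee_rot: [3.141, -0.0, 0.716]
force: [2.4, -6.4, 1.7]
width: 0.006
grip_force: 2.7
phi -2.426 r 0.1161 back 0.0224 z 0.085 Ft -6.42 Fr 2.34 Fz 1.74 Mz 0.04 torque~ 0.74
```

View pics/w8.png

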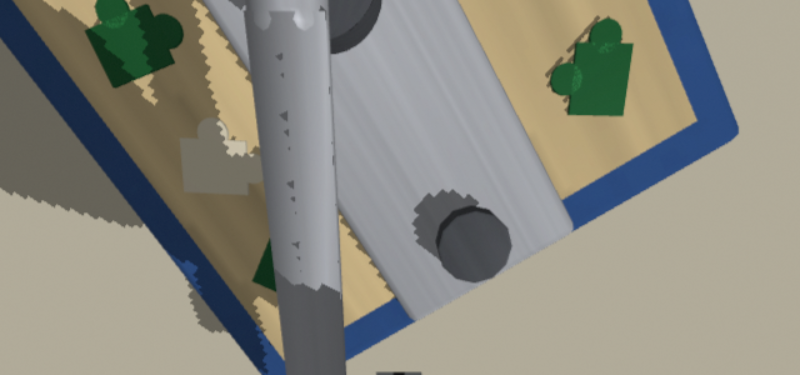

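```bash
python3 -m pendant '[[0,-0.0045,0.0039,0,-0.05],[0,-0.0043,0.0041,0,-0.05],[0,0,0,0,0]]';python3 -c "from f import *;st()";  python3 -m pendant '[[0,-0.0041,0.0042,0,-0.05],[0,0,0,0,0]]';python3 -c "from f import *;st()"
```

```text
time: 23.72
position: [0.4173, 0.1243, 0.0851]
ee_rot: [3.141, 0.0, 0.616]
force: [1.0, -5.7, 2.2]
width: -0.005
grip_force: 2.8
phi -2.525 r 0.1160 back 0.0221 z 0.085 Ft -5.22 Fr 2.49 Fz 2.16 Mz 0.00 torque~ 0.61
time: 23.98
position: [0.4132, 0.1285, 0.0851]
ee_rot: [3.141, 0.0, 0.567]
force: [1.3, -5.6, 2.1]
width: 0.001
grip_force: 2.7
phi -2.575 r 0.1160 back 0.0221 z 0.085 Ft -5.46 Fr 1.90 Fz 2.14 Mz 0.06 torque~ 0.63
```

```bash
python3 -m pendant '[[0,-0.0039,0.0044,0,-0.05],[0,0,0,0,0]]';python3 -c "from f import *;st()"
```

```text
time: 24.22
position: [0.4093, 0.133, 0.085]
ee_rot: [3.141, 0.0, 0.517]
force: [0.1, -5.0, 2.1]
width: -0.001
grip_force: 2.7
phi -2.625 r 0.1159 back 0.0220 z 0.085 Ft -4.43 Fr 2.42 Fz 2.08 Mz 0.01 torque~ 0.51
```

```bash
python3 -m pendant '[[0,-0.0037,0.0046,0,-0.05],[0,0,0,0,0]]';python3 -c "from f import *;st()"; python3 -m pendant '[[0,-0.0018,0.0024,0,-0.025],[0,0,0,0,0]]'; python3 -c "from f import *;st()"
```

```text
time: 24.48
position: [0.4056, 0.1376, 0.085]
ee_rot: [3.141, 0.0, 0.467]
force: [0.8, -5.3, 1.6]
width: -0.006
grip_force: 2.7
phi -2.675 r 0.1159 back 0.0219 z 0.085 Ft -5.10 Fr 1.69 Fz 1.57 Mz -0.04 torque~ 0.59
time: 24.72
position: [0.4038, 0.1399, 0.085]
ee_rot: [3.141, 0.0, 0.442]
force: [2.0, -5.0, 1.9]
width: 0.002
grip_force: 2.7
phi -2.700 r 0.1159 back 0.0220 z 0.085 Ft -5.37 Fr 0.38 Fz 1.92 Mz -0.00 torque~ 0.62
```

```bash
python3 -m pendant '[[0,-0.0017,0.0025,0,-0.025],[0,0,0,0,0]]'; python3 -c "from f import *;st()"
```

```text
time: 24.98
position: [0.4021, 0.1424, 0.085]
ee_rot: [3.141, 0.0, 0.417]
force: [1.1, -5.1, 2.0]
width: -0.001
grip_force: 2.7
phi -2.725 r 0.1159 back 0.0219 z 0.085 Ft -5.10 Fr 1.04 Fz 2.02 Mz 0.04 torque~ 0.59
```

```bash
python3 -m pendant '[[0,-0.0016,0.0025,0,-0.025],[0,0,0,0,0]]'; python3 -c "from f import *;st()"; python3 -m pendant '[[0,-0.0015,0.0025,0,-0.025],[0,0,0,0,0]]'; python3 -c "from f import *;st()"
```

```text
time: 25.22
position: [0.4005, 0.1448, 0.085]
ee_rot: [3.141, 0.0, 0.392]
force: [0.6, -6.2, 2.5]
width: 0.004
grip_force: 3.3
phi -2.749 r 0.1159 back 0.0220 z 0.085 Ft -5.94 Fr 1.85 Fz 2.45 Mz 0.03 torque~ 0.69
time: 25.48
position: [0.399, 0.1472, 0.085]
ee_rot: [3.141, 0.001, 0.367]
force: [0.5, -7.8, 1.6]
width: -0.003
grip_force: 3.8
phi -2.774 r 0.1159 back 0.0221 z 0.085 Ft -7.49 Fr 2.29 Fz 1.57 Mz 0.01 torque~ 0.87
```

```bash
python3 -m pendant '[[0,-0.0014,0.0026,0,-0.025],[0,0,0,0,0]]'; python3 -c "from f import *;st()"
```

```text
time: 25.72
position: [0.3975, 0.1497, 0.0849]
ee_rot: [3.141, 0.001, 0.342]
force: [1.1, -8.5, 1.6]
width: -0.001
grip_force: 4.3
phi -2.799 r 0.1158 back 0.0221 z 0.085 Ft -8.38 Fr 1.78 Fz 1.57 Mz 0.03 torque~ 0.97
```

```bash
python3 -m pendant '[[0,0,0,0,0],[0,0.002,-0.0055,0,0],[0,0.005,-0.014,0,0],[0,0.006,-0.017,0,0],[0,0,0,0.04,0],[0,0,0,0.06,0],[0,-0.02,-0.05,0.05,0],[0,-0.02,-0.05,0.0,0],[0,-0.02,-0.05,0.0,0],[0,-0.02,-0.05,0,0],[0,0,0,0,0],[0,0,0,0,0]]'
python3 - <<'E'
from h import *
t=imaging.snapshot('top')
for n in ['key_elbow','key_short_tip','key_long_tip','press','glue','ornaments']:
    r=nets.spot_point('top',n); print(n,[(np.round(x['at'],4).tolist(),round(x['conf'],2)) for x in r[:2]])
u=proj('top',[0.48,0.18,0.1]).astype(int);save(cv2.resize(t[u[1]-55:u[1]+55,u[0]-70:u[0]+70],(700,550),interpolation=cv2.INTER_CUBIC),'p9.png')
E
```

```text
time: 27.22
position: [0.3332, -0.0787, 0.2273]
ee_rot: [-3.14, -0.0, 0.339]
force: [-0.3, 0.4, -0.5]
width: 0.001
grip_force: 0.0
key_elbow [([0.4939, 0.2014, 0.1089], 0.63), ([0.4065, 0.4457, 0.0017], 0.23)]
key_short_tip [([0.5023, 0.2151, 0.04], 0.91)]
key_long_tip [([0.3689, 0.1291, 0.0825], 0.85), ([0.5002, 0.2077, 0.0608], 0.53)]
press [([0.5008, 0.2088, -0.0002], 0.84)]
glue [([0.6519, 0.4241, -0.0061], 0.7), ([0.4982, 0.2094, 0.0611], 0.37)]
ornaments [([0.4086, 0.4433, 0.0004], 0.91)]
```

View pics/p9.png

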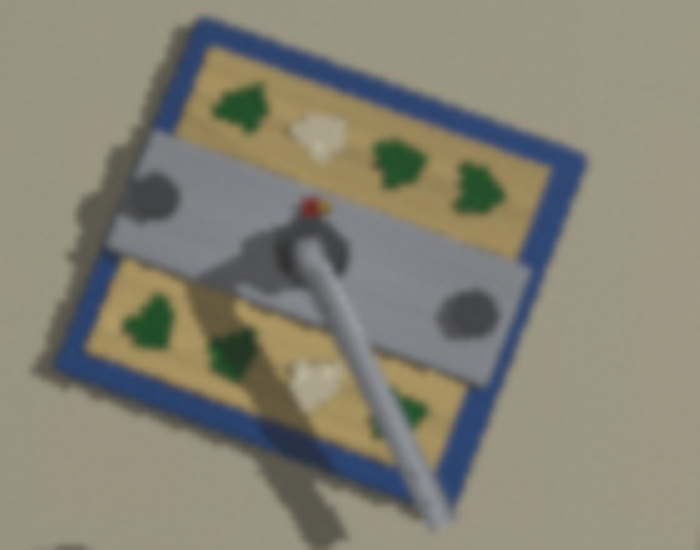

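The red dog at (311,208) is touching the brass pin at (322,208), and the key is seated with nothing else disturbed. I'll hand the job in.

```bash
python3 -c "
from rig import arm
print(arm.job_done())"
```

```text
the job is handed in; nothing more can be done
None
```

The key was flipped and seated in the screw, and the screw turned clockwise until the red dog met the brass pin (about 0.95 N m at the stop); the key is still in the screw, the craft things weren't touched, and the job was handed in at about 27 s.

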